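# Face up the staging board by carton height

### The arm

A 7-joint arm with a two-finger parallel gripper is mounted at the origin on the work surface. World frame = base frame: x ahead of the robot, y to its left, z up, the work surface at z = 0. Lengths are in mm, angles in rad, forces in N, time in s.
With the tool pointing down it reaches from about 425 to 950 mm from the base axis. Payload 16.7 kg.
Tool frame: the origin (TCP) lies between the finger pads; the fingertips stand 22 mm ahead of it and the grasp point (between the pads) lies 3 mm ahead of it; z points along the fingers, y is the line along which they close (so a half turn about z gives the same grasp; the last joint's range is limited). The gripper opens to 94 mm and grips with 3 to 60 N. Pads are 16 mm wide; open, the fingers measure 119 mm over their backs; the gripper's body (75 mm by 177 mm) begins 78 mm behind the grasp point.
Start: joints at [1.099, 0.426, 0.074, 1.606, -0.034, 1.111, -0.067], TCP at [213.453, -640.323, 227.467] pointing down, gripper open.
Joint ranges: [-2.85, 2.85], [-0.5, 2.14], [-1.23, 1.37], [0.21, 2.46], [-1.02, 4.16], [0.16, 2.05], [-2.73, 2.73]. Speed limits (rad/s): [1.89, 1.89, 2.39, 2.39, 3.01, 3.01, 3.01].

### API

Orientations are given as a rotation vector (axis times angle).
In Python, from bench import arm gives the robot as it stands. Calls block until the motion is done:
- arm.movep(position, orientation): joint-space move of the TCP to a pose.
- arm.movel(position, rotation=None, rate=150): straight line of the TCP; rotation=None keeps the orientation; rate is the mean speed in mm/s.
- arm.move_joints(angles): joint-space move.
- arm.set_gripper(opening, f_grip=None): opening from 0.0 (shut) to 1.0 (fully open); f_grip is the grip in N (None keeps the last); returns when the fingers have stopped.
- arm.wait(seconds).
- arm.solve_ik(position, orientation): joint angles nearest the present ones, or None.
- arm.snapshot(name): name is "scene" or "top" or "wrist"; returns the picture (384x512x3 uint8, red, green, blue); there is no depth.
- arm.camera_params(name): a dict with "fx", "fy", "cx", "cy" (pixels), "k1" (the pictures are not rectified: a ray, as slopes to the right and down, at radius r is drawn at 1 + k1 r^2 times it, then the intrinsics apply), "position" and "rotation" of the camera in the world. Camera axes: x right, y down, z forward; pixel columns grow to the right and rows downward; lengths in mm; the calibration is good to about 2 mm. A picture is of the moment at which its call begins: read the wrist's pose just before it. camera_params takes no time and is no camera call; for the wrist camera it gives the pose at the moment of the call.
A pose or a line that the arm cannot do raises arm.PlanningError and nothing moves.
- arm.hand_in(): hands the job in; it is judged then, once.
Readings, each from a call of its own:
- arm.current_clock(): time.
- arm.current_q(): joint angles.
- arm.current_qvel(): joint speeds.
- arm.current_joint_efforts(): joint torques, N m.
- arm.current_ee_pos(): TCP position.
- arm.current_eef_rot(): TCP orientation.
- arm.current_wrist_force(): force on the tool from outside, world axes, zero at the start.
- arm.current_moment(): the same for the moment, N m.
- arm.current_gripper_width(): opening from 0.0 (shut) to 1.0 (fully open).
- arm.current_grasp_force(): force on a finger pad.
Only numpy, scipy, OpenCV 4.12 (cv2) and the standard library are available. Lean on these libraries where they do the work, as an engineer would, in place of code of your own. Each camera call takes 0.05 s, during which the arm holds its last target. There are 200 camera calls.

### The job

Line the four brown cartons up on the staging board in order of height, one upright in the middle of each black mat: the tallest on the mat next to the steel end stop, then each one shorter than the last, the shortest on the mat farthest from the stop. Set each carton square on its mat, its long side along the row like the mat's long side, and let go of them all.

Things in the scene. Friction and masses are not known exactly. Their poses are not given: they have to be found in the camera images.
- carton_p_mid (a point): The shortest of four plain brown shipping cartons that differ only in height: 45 mm high, 46 mm wide (along x) and 62 mm long (along y). This point is its centre, 22.5 mm above its underside; z points up when it stands as at the start. 100 g give or take 30 %, rigid. Best gripped near the top across its 46 mm width. All four cartons stand on the table at the start.
- carton_q_mid (a point): The second shortest of four plain brown shipping cartons that differ only in height: 70 mm high, 46 mm wide (along x) and 62 mm long (along y). This point is its centre, 35 mm above its underside; z points up when it stands as at the start. 150 g give or take 30 %, rigid. Best gripped near the top across its 46 mm width. All four cartons stand on the table at the start.
- carton_r_mid (a point): The second tallest of four plain brown shipping cartons that differ only in height: 95 mm high, 46 mm wide (along x) and 62 mm long (along y). This point is its centre, 47.5 mm above its underside; z points up when it stands as at the start. 200 g give or take 30 %, rigid. Best gripped near the top across its 46 mm width. All four cartons stand on the table at the start.
- carton_s_mid (a point): The tallest of four plain brown shipping cartons that differ only in height: 120 mm high, 46 mm wide (along x) and 62 mm long (along y). This point is its centre, 60 mm above its underside; z points up when it stands as at the start. 250 g give or take 30 %, rigid. Best gripped near the top across its 46 mm width. All four cartons stand on the table at the start.
- mat_a: One of four alike thin black rubber mats fixed in a straight row, centres about 100 mm apart, on a long light plywood board 10 mm thick. 50 mm (along x) by 66 mm (along y), 3 mm thick; origin at the centre of its underside, so its top is 3 mm above the origin (13 mm above the table). y runs along the row, x across it. Which of the mats is where in the row changes.
- mat_b: One of four alike thin black rubber mats fixed in a straight row, centres about 100 mm apart, on a long light plywood board 10 mm thick. 50 mm (along x) by 66 mm (along y), 3 mm thick; origin at the centre of its underside, so its top is 3 mm above the origin (13 mm above the table). y runs along the row, x across it. Which of the mats is where in the row changes.
- mat_c: One of four alike thin black rubber mats fixed in a straight row, centres about 100 mm apart, on a long light plywood board 10 mm thick. 50 mm (along x) by 66 mm (along y), 3 mm thick; origin at the centre of its underside, so its top is 3 mm above the origin (13 mm above the table). y runs along the row, x across it. Which of the mats is where in the row changes.
- mat_d: One of four alike thin black rubber mats fixed in a straight row, centres about 100 mm apart, on a long light plywood board 10 mm thick. 50 mm (along x) by 66 mm (along y), 3 mm thick; origin at the centre of its underside, so its top is 3 mm above the origin (13 mm above the table). y runs along the row, x across it. Which of the mats is where in the row changes.
- stop: The fixed upright steel end stop that stands on the board beyond one end of the row (either end), about 75 mm from the centre of the nearest mat: 90 mm high, 80 mm wide across the row (x), foot 36 mm along the row (y). Origin at the centre of its underside, on the board. At the other end of the row only a small low roll of tape lies.

How it is judged:
By the outcome, as a careful person would: the job done as asked, in the order asked, and still so for the second after the job is handed in, with the robot touching nothing.
It also fails if it takes over 106 s, if anything falls off the work surface, if the arm or the gripper's body presses on something with over 40 N, if the wrist force passes 120 N, or if a joint passes its speed limit or range.

## Working session

There is one attempt and no reset: what is moved stays moved. The work goes in short steps, each a Python script; the robot and the scene stay as the last script left them, time stands still between calls to the robot, and variables do not carry over. Pictures are saved under pics/ and viewed, at most 14 in all, crops included, and the job is handed in when it is done.

```bash
mkdir -p pics
python3 - <<'E'
from bench import arm
import cv2
for n in("scene","top"):
    cv2.imwrite(f"pics/{n}0.png",arm.snapshot(n)[:,:,::-1]); print(n,arm.camera_params(n))
print(arm.camera_params("wrist"),arm.current_eef_rot())
E
```

```text
scene {'fx': 443.3802374517743, 'fy': 443.3802374517743, 'cx': 253.60325161496115, 'cy': 189.5790002859318, 'k1': -0.03621623214210448, 'position': array([ 898.69057387, -505.79075046, 1016.05049947]), 'rotation': array([-2.45450374, -0.79331999,  0.23420933])}
top {'fx': 440.8723015520685, 'fy': 440.8723015520685, 'cx': 247.4589499139309, 'cy': 193.04663330581053, 'k1': -0.13979697277079825, 'position': array([485.21747227,  15.32401671, 941.6063949 ]), 'rotation': array([-2.13721807,  2.20020247, -0.0949371 ])}
{'fx': 301.74496196737056, 'fy': 301.74496196737056, 'cx': 258.89340357614736, 'cy': 189.13678911563056, 'k1': -0.05528448086957068, 'position': array([ 275.40853363, -617.90977797,  384.70786222]), 'rotation': array([ 2.39174336, -1.72326842, -0.20270247])} [-3.09989323e+00 -5.03072367e-01  4.44778163e-04]
```

View pics/top0.png

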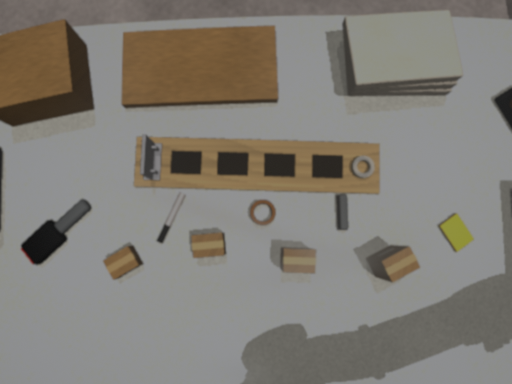

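View pics/scene0.png

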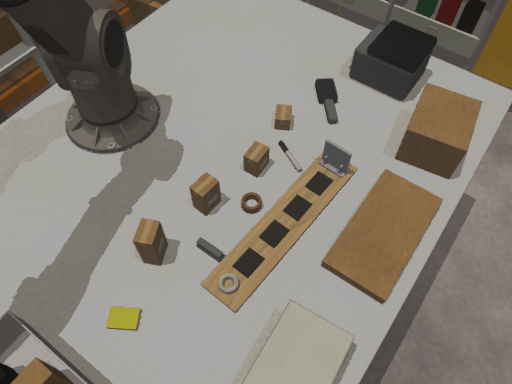

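The top view shows the stop at the left end (150,158), mats at (186,162), (233,163), (280,165) and (327,166), and the tape roll at (363,167). The cartons are at (122,262), (208,245), (298,260) and (400,264), apparently shortest to tallest from left to right. The scene view agrees: stop at (335,158), cartons at (283,117), (256,158), (205,194) and (150,240). Next I'll zoom in.

```bash
cat > h.py <<'E'
import numpy as np, cv2
from scipy.spatial.transform import Rotation as R
def rays(P,uv):
    uv=np.atleast_2d(np.float64(uv)); K=np.array([[P['fx'],0,P['cx']],[0,P['fy'],P['cy']],[0,0,1]])
    n=cv2.undistortPointsIter(uv.reshape(-1,1,2),K,np.array([P['k1'],0,0,0.]),None,None,(3,50,1e-10)).reshape(-1,2)
    return R.from_rotvec(P['rotation']).apply(np.c_[n,np.ones(len(n))])
def plane(P,uv,z):
    d=rays(P,uv); c=P['position']; return c+d*((z-c[2])/d[:,2])[:,None]
def tri(P1,u1,P2,u2):
    A=np.zeros((3,3)); b=np.zeros(3)
    for P,u in((P1,u1),(P2,u2)):
        d=rays(P,u)[0]; d/=np.linalg.norm(d); M=np.eye(3)-np.outer(d,d); A+=M; b+=M@P['position']
    return np.linalg.solve(A,b)
def project(P,X):
    r=R.from_rotvec(P['rotation']).inv(); K=np.array([[P['fx'],0,P['cx']],[0,P['fy'],P['cy']],[0,0,1]])
    return cv2.projectPoints(np.float64(X).reshape(-1,1,3),r.as_rotvec(),-r.apply(P['position']),K,np.array([P['k1'],0,0,0.]))[0].reshape(-1,2)
E
python3 - <<'E'
from bench import arm
import cv2, numpy as np
from h import *
t=cv2.imread('pics/top0.png'); s=cv2.imread('pics/scene0.png')
f=lambda a,k:cv2.resize(a,None,fx=k,fy=k,interpolation=cv2.INTER_CUBIC)
c=[f(t[225:297,x:x+90],4) for x in (85,170,255,350)]
c+=[f(s[y:y+72,x:x+90],4) for x,y in((240,85),(210,125),(160,160),(105,205))]
cv2.imwrite('pics/c1.png',np.vstack([np.hstack(c[i:i+2]) for i in (0,2)]))
cv2.imwrite('pics/c2.png',np.vstack([np.hstack(c[i:i+2]) for i in (4,6)]))
P={n:arm.camera_params(n) for n in('top','scene')}
# mats: dark blobs
def mats(im,n):
    m=((im.max(2)<45)*255).astype('uint8'); out=[]
    for k in cv2.findContours(m,0,1)[0]:
        if cv2.contourArea(k)>250:
            h=cv2.minAreaRect(k); out.append((h[0],h[1],cv2.contourArea(k)))
    return out
for n,im in(('top',t),('scene',s)):
    for c,wh,a in mats(im,n): print(n,np.round(c,1),np.round(wh,1),a,plane(P[n],c,13)[0].round(1))
E
```

```text
top [ 43.5 242. ] [26.2 41.1] 972.5 [480.2 468.   13. ]
top [327.  166.1] [26.8 19.3] 475.0 [ 626.8 -150.2   13. ]
top [279.  164.5] [19. 26.] 478.5 [633.1 -47.7  13. ]
top [232.5 163.5] [19. 27.] 479.5 [638.2  51.3  13. ]
top [185.7 162.2] [27.1 19.5] 480.5 [644.2 151.6  13. ]
top [503.  107.5] [37. 16.] 300.0 [ 752.7 -566.9   13. ]
scene [45.3 39.7] [54.2 13.8] 538.5 [-448.1  110.    13. ]
scene [401.4  45.5] [59.8 42.2] 2085.0 [582.1 814.   13. ]
scene [113.5  43.5] [49. 19.] 733.0 [-234.2  235.2   13. ]
scene [470.2  14.9] [17.4 35.2] 531.5 [ 715.1 1131.1   13. ]
```

View pics/c1.png

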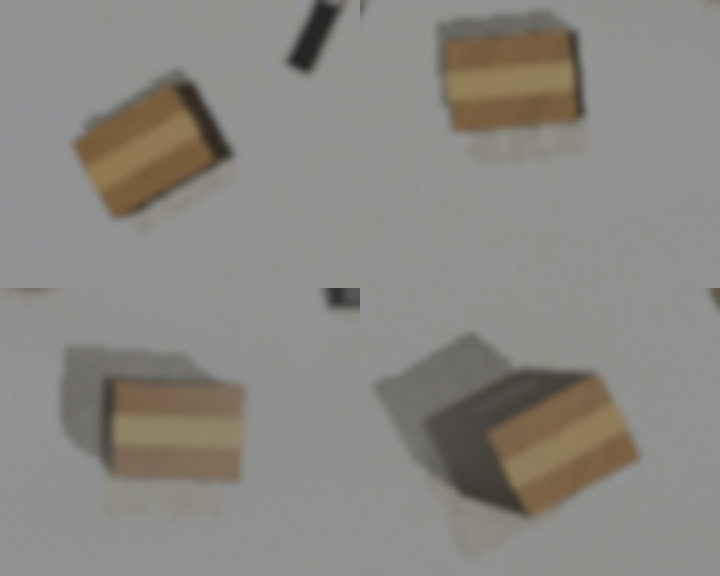

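View pics/c2.png

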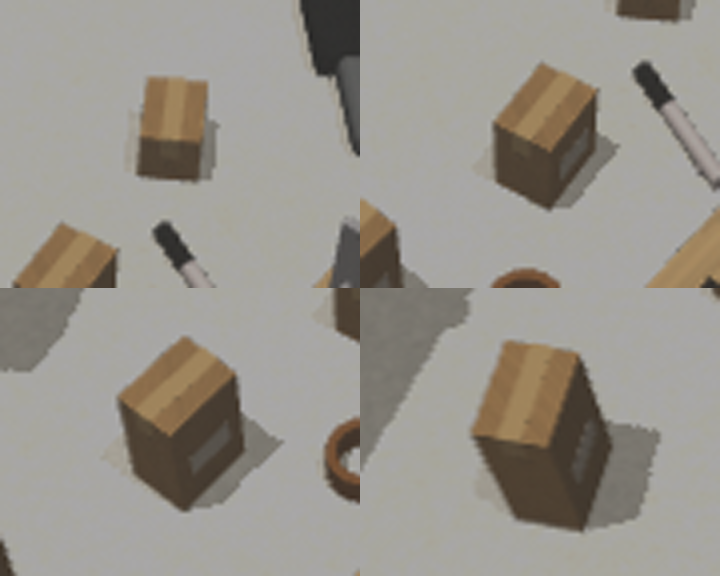

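The crops show all four tops clearly as bright brown quads with a pale tape stripe along the long side. The heights rise from left to right in the top view.

```bash
cat >> h.py <<'E'
def quad(mask,seed,rad):
    """4 corners (sub-px) of the blob nearest seed, by line fits to hull sides"""
    cs=[c for c in cv2.findContours(mask,cv2.RETR_EXTERNAL,cv2.CHAIN_APPROX_NONE)[0] if cv2.contourArea(c)>60]
    c=min(cs,key=lambda c:np.linalg.norm(cv2.minAreaRect(c)[0]-np.array(seed)))
    if np.linalg.norm(cv2.minAreaRect(c)[0]-np.array(seed))>rad: return None
    h=cv2.convexHull(c); q=cv2.approxPolyN(h,4,ensure_convex=True).reshape(-1,2).astype(float)
    return q
def qc(q): # diagonal intersection
    h=lambda p:np.r_[p,1]
    x=np.cross(np.cross(h(q[0]),h(q[2])),np.cross(h(q[1]),h(q[3]))); return x[:2]/x[2]
def topmask(im,vmin,k=4): # RGB image, upsampled k
    im=cv2.resize(im,None,fx=k,fy=k,interpolation=cv2.INTER_CUBIC)
    hsv=cv2.cvtColor(im,cv2.COLOR_RGB2HSV)
    m=((hsv[...,1]>70)&(hsv[...,2]>vmin)&(hsv[...,0]<30)).astype('uint8')*255
    return cv2.morphologyEx(m,cv2.MORPH_OPEN,np.ones((5,5)))
def up(q,k=4): return (np.asarray(q)+.5)/k-.5
E
python3 - <<'E'
from bench import arm
from h import *
T=cv2.imread('pics/top0.png')[...,::-1].copy(); S=cv2.imread('pics/scene0.png')[...,::-1].copy()
P={n:arm.camera_params(n) for n in('top','scene')}
for vm in (95,110):
  mt,ms=topmask(T,vm),topmask(S,vm)
  for n,a,b in zip('PQRS',[(120,262),(208,244),(299,260),(401,263)],[(283,112),(257,151),(206,186),(151,230)]):
    qa=quad(mt,np.array(a)*4,50);qb=quad(ms,np.array(b)*4,50)
    if qa is None or qb is None: print(n,None);continue
    qa,qb=up(qa),up(qb)
    X=tri(P['top'],qc(qa),P['scene'],qc(qb)); res=np.linalg.norm(project(P['scene'],X)[0]-qc(qb))
    for k,q in(('top',qa),('scene',qb)):
      W=plane(P[k],q,X[2]); e=np.roll(W,-1,0)-W; L=np.linalg.norm(e[:,:2],axis=1); i=0 if L[0]+L[2]>L[1]+L[3] else 1
      d=e[i]-e[i+2]; print(vm,n,k,X.round(1),round(res,2),L.round(0),'long axis deg',round(np.degrees(np.arctan2(d[1],d[0]))%180,1), W.mean(0).round(1))
E
```

```text
95 P top [436.2 286.9  42. ] 0.75 [59. 47. 66. 47.] long axis deg 118.8 [435.6 286.   42. ]
95 P scene [436.2 286.9  42. ] 0.75 [60. 47. 68. 45.] long axis deg 118.7 [436.9 287.4  42. ]
95 Q top [468.3 104.1  65.4] 0.49 [60. 45. 68. 45.] long axis deg 93.9 [468.7 103.3  65.4]
95 Q scene [468.3 104.1  65.4] 0.49 [63. 46. 66. 46.] long axis deg 93.4 [468.7 105.1  65.4]
95 R top [434.9 -73.4  90.5] 0.09 [41. 59. 43. 58.] long axis deg 84.4 [434.7 -72.9  90.5]
95 R scene [434.9 -73.4  90.5] 0.09 [62. 46. 66. 46.] long axis deg 86.0 [434.2 -73.5  90.5]
95 S top [ 422.7 -262.7  117.5] 0.01 [65. 45. 60. 45.] long axis deg 115.4 [ 421.7 -263.   117.5]
95 S scene [ 422.7 -262.7  117.5] 0.01 [64. 46. 65. 45.] long axis deg 115.2 [ 422.7 -263.   117.5]
110 P top [437.9 287.   44. ] 0.29 [64. 45. 59. 45.] long axis deg 119.6 [436.4 286.3  44. ]
110 P scene [437.9 287.   44. ] 0.29 [58. 47. 67. 45.] long axis deg 118.6 [437.4 286.4  44. ]
110 Q top [469.  103.9  66.7] 0.33 [62. 46. 63. 45.] long axis deg 93.3 [468.6 103.6  66.7]
110 Q scene [469.  103.9  66.7] 0.33 [62. 45. 65. 45.] long axis deg 93.5 [469.1 104.5  66.7]
110 R top [433.6 -72.4  89.4] 0.16 [42. 55. 42. 62.] long axis deg 86.0 [434.5 -72.9  89.4]
110 R scene [433.6 -72.4  89.4] 0.16 [61. 45. 66. 45.] long axis deg 86.0 [433.2 -72.4  89.4]
110 S top [ 422.8 -262.6  118.5] 0.12 [65. 44. 58. 43.] long axis deg 115.5 [ 421.4 -263.3  118.5]
110 S scene [ 422.8 -262.6  118.5] 0.12 [61. 45. 65. 45.] long axis deg 115.2 [ 422.6 -262.9  118.5]
```

Triangulated top heights are about 44, 67, 90 and 118 mm, which matches the text. Next I'll measure the mats in both views and check reach for both half turns.

```bash
cat >> h.py <<'E'
def ori(long_deg,flip=0):
    a=np.radians(long_deg+180*flip); x=np.array([np.cos(a),np.sin(a),0]); z=np.array([0,0,-1.]); y=np.cross(z,x)
    return R.from_matrix(np.c_[x,y,z]).as_rotvec()
CART=dict(P=(437,286.5,45,118.9),Q=(468.8,104,70,93.5),R=(434,-72.9,95,86),S=(422.5,-262.9,120,115.3))
E
python3 - <<'E'
from bench import arm
from h import *
print(arm.current_clock())
S=cv2.imread('pics/scene0.png'); T=cv2.imread('pics/top0.png')
P={n:arm.camera_params(n) for n in('top','scene','wrist')}
def find(im,seeds,thr):
    im=cv2.resize(im,None,fx=4,fy=4,interpolation=cv2.INTER_CUBIC); m=(im.max(2)<thr).astype('uint8')*255
    m=cv2.morphologyEx(m,cv2.MORPH_OPEN,np.ones((9,9)))
    return [up(quad(m,np.array(s)*4,40)) for s in seeds]
a=find(T,[(186,162),(233,163),(280,165),(327,166)],60); b=find(S,[(319,183),(297,208),(274,234),(249,262)],70)
for p,q in zip(a,b):
    X=tri(P['top'],qc(p),P['scene'],qc(q)); print(X.round(1),plane(P['top'],qc(p),13)[0].round(1),plane(P['scene'],qc(q),13)[0].round(1),cv2.contourArea(p.astype('f')),cv2.contourArea(q.astype('f')))
r=R.from_rotvec(arm.current_eef_rot()); print('cam in tool',r.inv().apply(P['wrist']['position']-arm.current_ee_pos()),(r.inv()*R.from_rotvec(P['wrist']['rotation'])).as_matrix().round(2))
for n,(x,y,h,g) in CART.items():
  for f in(0,1):
    for z in(h-15,h+110):
      q=arm.solve_ik([x,y,z],ori(g,f)); print(n,f,z,None if q is None else np.round(q,2))
for y,x in((151,644),(-150,627)):
  for f in(0,1):
    for z in(100,230):
      q=arm.solve_ik([x,y,z],ori(86.7,f)); print(y,f,z,None if q is None else np.round(q,2))
E
```

```text
0.1
[646.1 152.1   8.7] [644.8 151.   13. ] [647.7 149.9  13. ] 607.8125 354.34375
[640.   52.    9.4] [639.   51.6  13. ] [641.4  50.4  13. ] 612.1875 392.84375
[634.1 -47.8   9.3] [633.1 -47.9  13. ] [635.6 -49.1  13. ] 609.0 437.34375
[ 627.7 -150.5    8.4] [ 626.7 -149.9   13. ] [ 629.2 -151.8   13. ] 610.9375 488.84375
cam in tool [  65.87722801   -1.5062316  -157.85612042] [[ 0.   -0.97 -0.23]
 [ 1.    0.   -0.  ]
 [ 0.   -0.23  0.97]]
P 0 30 [-0.03  0.59 -0.83  2.06  0.64  0.77 -0.76]
P 0 155 [ 0.01  0.38 -0.85  1.98  0.35  0.94 -0.52]
P 1 30 [ 0.1   0.69 -1.03  2.05  0.8   0.87  2.25]
P 1 155 [ 0.13  0.44 -1.02  1.97  0.45  0.98  2.54]
Q 0 55 [ 0.4   0.51 -0.9   2.13  0.59  0.76 -0.83]
Q 0 180 [ 0.45  0.27 -0.91  2.04  0.26  0.95 -0.54]
Q 1 55 [ 0.49  0.57 -1.03  2.13  0.68  0.82  2.24]
Q 1 180 [ 0.54  0.31 -1.02  2.04  0.32  0.97  2.56]
R 0 80 [ 0.47  0.3  -0.51  2.22  0.23  0.67 -0.27]
R 0 205 [ 0.53  0.1  -0.53  2.11  0.06  0.95 -0.11]
R 1 80 [-0.92  0.59  1.22  2.29 -0.8   0.81 -2.35]
R 1 205 None
S 0 105 [ 0.78  0.32 -0.42  2.09  0.19  0.76  0.69]
S 0 230 [ 0.8   0.16 -0.41  1.97  0.07  1.03  0.8 ]
S 1 105 [ 0.32  0.3   0.13  2.12 -0.06  0.73 -2.22]
S 1 230 [ 0.37  0.13  0.06  1.99 -0.01  1.01 -2.26]
151 0 100 [ 0.17  0.63 -0.7   1.71  0.47  0.98 -0.76]
151 0 230 [ 0.2   0.5  -0.73  1.6   0.35  1.18 -0.66]
151 1 100 [ 0.37  0.77 -1.03  1.7   0.73  1.11  2.2 ]
151 1 230 [ 0.37  0.6  -1.03  1.59  0.53  1.26  2.34]
-150 0 100 [ 0.48  0.55 -0.46  1.76  0.3   0.9  -0.17]
-150 0 230 [ 0.47  0.41 -0.44  1.65  0.19  1.12 -0.08]
-150 1 100 [-0.62  0.9   1.2   1.82 -0.94  1.13 -2.27]
-150 1 230 [-0.65  0.68  1.21  1.72 -0.67  1.23 -2.47]
```

Mats triangulate to z of about 9 mm, and the fixed cameras show a bias of 2–4 mm. `flip=0` reaches everything. I'll use the wrist camera to refine: two looks at the mats, then hover over S.

```bash
cat >> h.py <<'E'
def look(arm,name):
    P=arm.camera_params('wrist'); im=arm.snapshot('wrist'); cv2.imwrite(f'pics/{name}.png',im[:,:,::-1]); np.save(f'pics/{name}.npy',P); return P,im
E
python3 - <<'E'
from bench import arm
from h import *
o=ori(86.7)
for i,p in enumerate([(636,-60,250),(600,-100,210)]):
    arm.movep(p,o); arm.wait(.2); look(arm,f'm{i}'); print(arm.current_clock())
x,y,h,g=CART['S']
arm.movep((x,y,h+110),ori(g)); arm.wait(.2); look(arm,'s0'); print(arm.current_clock())
f=[cv2.resize(cv2.imread(f'pics/{n}.png'),(400,300)) for n in('m0','m1','s0')]
cv2.imwrite('pics/v1.png',np.vstack([np.hstack(f[:2]),np.hstack([f[2],f[2]*0])]))
E
```

```text
2.8917
3.5167
4.725
```

View pics/v1.png

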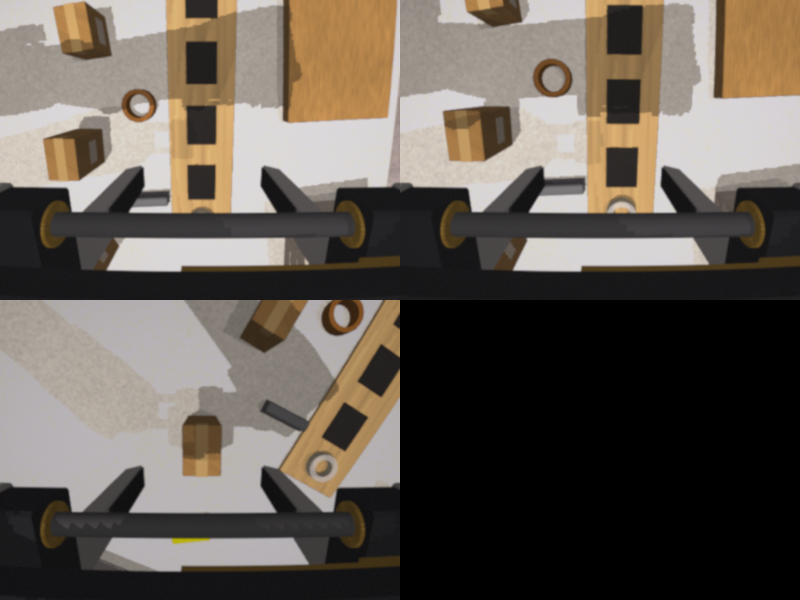

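Each wrist tile is 400x300. In m0 the mats are at (201,62), (201,125) and (201,182), with the fourth cut off at the top. In m1 they are at (625,30), (624,100) and (622,167). In s0 the top of carton S is seen at (202,450) with a shadow across it. I'll locate the mats and S from these.

Run:
```python
from h import *
I={n:cv2.resize(cv2.imread(f'pics/{n}.png'),None,fx=4,fy=4,interpolation=cv2.INTER_CUBIC) for n in('m0','m1')}
P={n:np.load(f'pics/{n}.npy',allow_pickle=True).item() for n in I}
def mq(n,s):
    m=(I[n].max(2)<75).astype('uint8')*255; m=cv2.morphologyEx(m,cv2.MORPH_OPEN,np.ones((9,9)))
    return up(quad(m,np.array(s)*4*1.28,60))
X=[]
for a,b in(((201,62),(225,30)),((201,125),(224,100)),((201,182),(222,167))):
    p,q=mq('m0',a),mq('m1',b); x=tri(P['m0'],qc(p),P['m1'],qc(q)); X.append(x)
    for n,u in(('m0',p),('m1',q)):
        W=plane(P[n],u,13); e=np.linalg.norm(np.roll(W,-1,0)-W,axis=1); print(x.round(1),n,plane(P[n],qc(u),13)[0].round(1),e.round(1))
```

```text
[640.2  54.9   5.2] m0 [640.1  54.1  13. ] [63.8 49.1 64.7 47.6]
[640.2  54.9   5.2] m1 [639.6  53.   13. ] [48.9 64.1 48.7 65. ]
[633.8 -46.   13.1] m0 [633.8 -46.   13. ] [63.1 46.8 63.1 46.9]
[633.8 -46.   13.1] m1 [633.8 -46.   13. ] [63.5 48.8 63.4 48.4]
[ 628.  -149.4    9.7] m0 [ 628.1 -148.    13. ] [62.  46.8 62.7 45.9]
[ 628.  -149.4    9.7] m1 [ 627.9 -148.4   13. ] [62.5 46.4 62.4 46.7]
```

Run:
```python
import cv2,numpy as np
a=cv2.imread('pics/s0.png')[120:260,180:340]
cv2.imwrite('pics/v2.png',cv2.resize(a,None,fx=4,fy=4,interpolation=cv2.INTER_CUBIC))
```

```text
(no output)
```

View pics/v2.png

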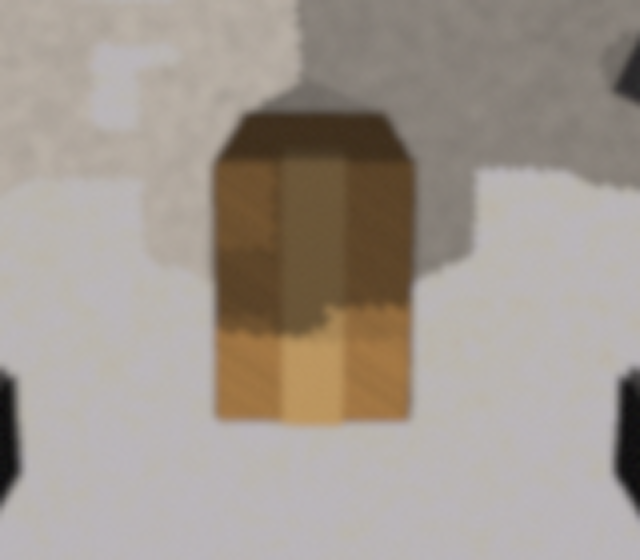

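The crop shows the top face of S cleanly. Its corners are at crop (217,160), (412,160), (413,420) and (216,420), with the dark far side above row 160. The yaw looks aligned. I'll compute its centre and grasp it.

Run:
```python
from bench import arm
from h import *
P=np.load('pics/s0.npy',allow_pickle=True).item()
q=np.array([(217,160),(412,160),(413,420),(216,420)])/4.+(180-.375,120-.375)
W=plane(P,q,120); print(W.round(1),W.mean(0).round(1),np.linalg.norm(np.roll(W,-1,0)-W,axis=1).round(1), arm.current_ee_pos())
m=topmask(cv2.imread('pics/s0.png')[...,::-1].copy(),40)
print(up(quad(m,q.mean(0)*4,100)))
```

```text
[[ 389.6 -242.9  120. ]
 [ 428.9 -224.2  120. ]
 [ 456.4 -279.   120. ]
 [ 414.6 -298.8  120. ]] [ 422.4 -261.2  120. ] [43.5 61.2 46.2 61.2] [ 423.26468155 -262.15717953  229.85581586]
[[283.625 148.125]
 [281.625 227.875]
 [233.625 224.125]
 [232.875 148.125]]
```

Wrist gives S at (422.4, -261.2). The wrist frame sits about +1.7 mm in y from the top camera, and the mats show the same shift, so I'll work in the wrist frame throughout. Now pick and place S.

```bash
cat >> h.py <<'E'
ROW=86.62
MAT=[np.array(m) for m in((646.0,153.6),(639.9,53.6),(633.8,-46.1),(628.0,-148.3))] # from the stop outwards, wrist frame
def goto(arm,p,o,fn,**k):
    """move, then report steady TCP error"""
    fn(p,o,**k); arm.wait(.25); return np.array(p)-arm.current_ee_pos()
def line(arm,p,o,rate):
    e=goto(arm,p,o,arm.movel,rate=rate)
    if np.linalg.norm(e)>.4: goto(arm,np.array(p)+e,o,arm.movel,rate=30)
    return np.array(p)-arm.current_ee_pos()
def pick(arm,xy,h,g):
    o=ori(g); arm.set_gripper(1.0)
    line(arm,(*xy,h+20),o,200); e=line(arm,(*xy,h-12),o,100)
    arm.set_gripper(0.0,30); arm.wait(.2)
    p=arm.current_ee_pos(); print('grip',e.round(2),p.round(1),arm.current_gripper_width(),arm.current_grasp_force(),arm.current_clock())
    arm.movel(p+[0,0,145],rate=250); return p[2]
def place(arm,xy,zg,h,off=(0,0)):
    o=ori(ROW); z=zg+13; xy=np.array(xy)+off
    arm.movep((*xy,z+110),o); line(arm,(*xy,z+15),o,150); print('grip still',arm.current_gripper_width(),arm.current_grasp_force())
    e=line(arm,(*xy,z+.7),o,40); print('place',e.round(2),arm.current_wrist_force().round(1),arm.current_clock())
    arm.set_gripper(1.0); arm.wait(.2); arm.movel((*xy,z+130),o,rate=200)
E
python3 - <<'E'
from bench import arm
from h import *
x,y,h,g=CART['S']
zg=pick(arm,(422.4,-261.2),h,g)
place(arm,MAT[0],zg,h)
look(arm,'s1'); cv2.imwrite('pics/top1.png',arm.snapshot('top')[:,:,::-1]); print(arm.current_clock(),arm.current_ee_pos())
x,y,h,g=CART['R']
arm.movep((x+.3,y+1.7,h+110),ori(g)); arm.wait(.25); look(arm,'r0'); print(arm.current_clock(),arm.current_ee_pos())
f=lambda n:cv2.imread(f'pics/{n}.png')
a=cv2.resize(f('s1')[100:250,150:370],None,fx=1.8,fy=1.8); b=cv2.resize(f('r0')[100:250,150:370],None,fx=1.8,fy=1.8)
c=cv2.resize(f('top1')[110:300,90:430],(792,330))
cv2.imwrite('pics/v3.png',np.vstack([np.hstack([a,b])[:270,:792],c]))
E
```

```text
grip [ 0.24 -0.13  0.47] [ 422.1 -261.   107.5] 0.4884579927166488 29.989833533763885 8.5
grip still 0.48832333385126453 29.989822804927826
place [0.01 0.03 0.11] [ 0.2 -0.8 -2.3] 13.225
15.2083 [645.41107937 153.22946624 248.83617785]
16.7 [434.70933583 -70.65040037 204.99402712]
```

View pics/v3.png

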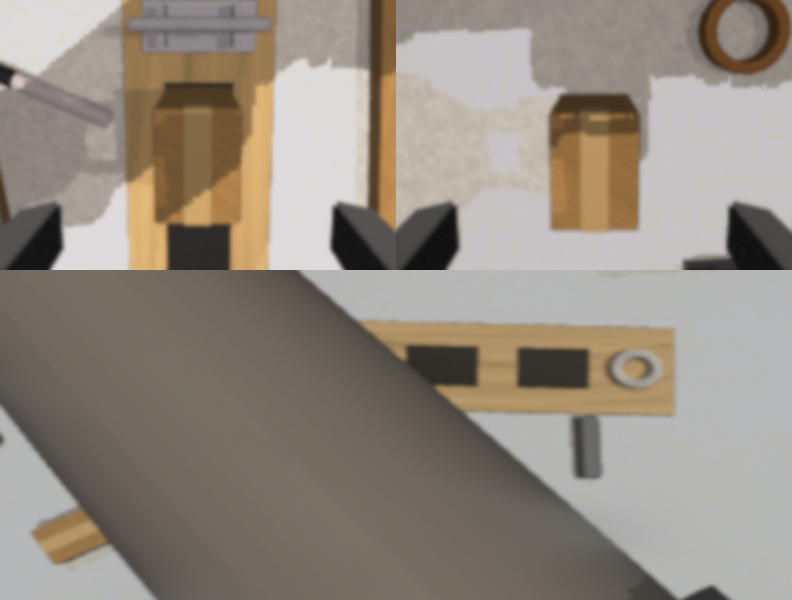

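S stands on the mat next to the stop: top quad in the left tile at (155,107)–(241,224), square to the board. R's top is in the right tile at (550,113), (638,112), (638,229) and (552,229), level. Now compute both centres.

Run:
```python
from h import *
L=lambda n:np.load(f'pics/{n}.npy',allow_pickle=True).item()
def rep(n,q,z,off):
    q=(np.array(q,float)-(off,0)+.5)/1.8-.5+(150,100); W=plane(L(n),q,z); e=np.roll(W,-1,0)-W
    d=e[3]-e[1]; print(n,W.mean(0).round(1),np.linalg.norm(e,axis=1).round(1),np.degrees(np.arctan2(d[1],d[0])).round(1))
rep('s1',[(155,107),(240,107),(241,224),(156,223)],133,0)
rep('r0',[(550,113),(638,112),(638,229),(552,229)],95,396)
```

```text
s1 [645.4 153.  133. ] [43.1 62.7 45.4 62.1] 87.1
r0 [435. -72.  95.] [43.7 61.5 44.9 61. ] 86.6
```

S is within about 1 mm of its target. Next R, then a look at Q.

Run:
```python
from bench import arm
from h import *
zg=pick(arm,(434.8,-71.8),95,86.2)
place(arm,MAT[1],zg,95)
look(arm,'r1')
x,y,h,g=CART['Q']
arm.movep((x+.2,y+1.5,h+110),ori(g)); arm.wait(.25); look(arm,'q0'); print(arm.current_clock())
f=lambda n:cv2.imread(f'pics/{n}.png')
a=cv2.resize(f('r1')[100:250,150:370],None,fx=1.8,fy=1.8); b=cv2.resize(f('q0')[100:250,150:370],None,fx=1.8,fy=1.8)
cv2.imwrite('pics/v4.png',np.hstack([a,b]))
```

```text
grip [ 0.26 -0.1   0.45] [434.5 -71.7  82.5] 0.48951848036618995 29.906091392040253 20.475
grip still 0.4892368393810708 29.903241991996765
place [0.04 0.   0.03] [-0.5  0.7 -1.6] 24.4417
27.4417
```

View pics/v4.png

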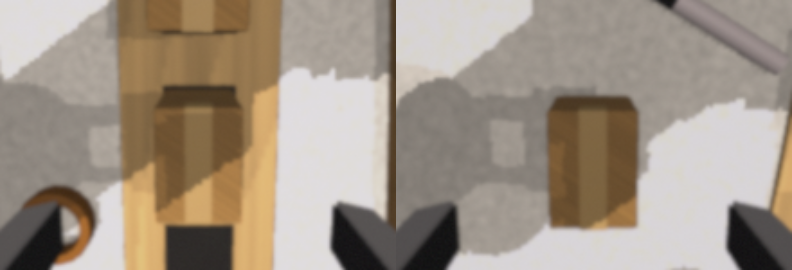

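R is on mat 2, with its top quad in the left tile at (155,107), (240,107), (241,223) and (156,223). Q's top is in the right tile at (547,110), (637,110), (637,228) and (548,227).

```bash
cat >> h.py <<'E'
def rep(n,q,z,off):
    P=np.load(f'pics/{n}.npy',allow_pickle=True).item()
    q=(np.array(q,float)-(off,0)+.5)/1.8-.5+(150,100); W=plane(P,q,z); e=np.roll(W,-1,0)-W
    d=e[3]-e[1]; print(n,W.mean(0).round(1),np.linalg.norm(e,axis=1).round(1),np.degrees(np.arctan2(d[1],d[0])).round(1)); return W.mean(0)[:2]
E
python3 - <<'E'
from bench import arm
from h import *
rep('r1',[(155,107),(240,107),(241,223),(156,223)],108,0)
c=rep('q0',[(547,110),(637,110),(637,228),(548,227)],70,396)
if np.linalg.norm(c-(469,105.5))>4: raise SystemExit('check')
zg=pick(arm,c,70,93.5)
place(arm,MAT[2],zg,70)
look(arm,'q1')
x,y,h,g=CART['P']
arm.movep((x,y+1.5,h+110),ori(g)); arm.wait(.25); look(arm,'p0'); print(arm.current_clock())
f=lambda n:cv2.imread(f'pics/{n}.png')
a=cv2.resize(f('q1')[100:250,150:370],None,fx=1.8,fy=1.8); b=cv2.resize(f('p0')[100:250,150:370],None,fx=1.8,fy=1.8)
cv2.imwrite('pics/v5.png',np.hstack([a,b]))
E
```

```text
r1 [639.3  53.1 108. ] [43.1 62.2 45.4 62.1] 87.1
q0 [468.9 105.3  70. ] [44.7 61.9 46.5 61.4] 93.7
grip [0.21 0.01 0.41] [468.7 105.3  57.6] 0.4861443028423352 29.99865174293518 31.2167
grip still 0.48202427247386453 29.998266398906708
place [0.04 0.01 0.1 ] [ 0.4  0.2 -0.9] 35.125
38.8083
```

View pics/v5.png

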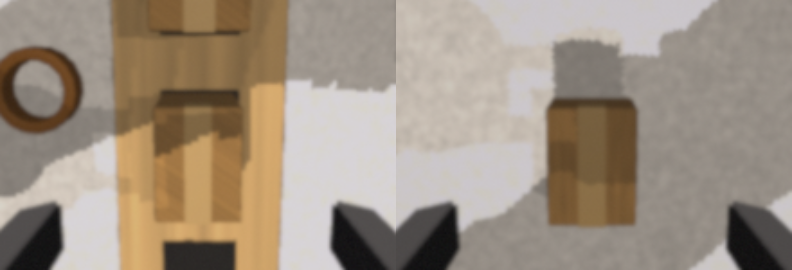

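Q is on mat 3, with its quad at (155,107), (241,107), (241,221) and (155,221). P's top is at (547,107), (637,107), (636,226) and (548,225).

Run:
```python
from bench import arm
from h import *
rep('q1',[(155,107),(241,107),(241,221),(155,221)],83,0)
c=rep('p0',[(547,107),(637,107),(636,226),(548,225)],45,396)
if np.linalg.norm(c-(437,287.8))>4: raise SystemExit('check')
zg=pick(arm,c,45,118.9)
place(arm,MAT[3],zg,45)
look(arm,'p1')
arm.movep((430,-300,330),ori(86.7)); arm.wait(.3)
t=arm.snapshot('top')[:,:,::-1]; s=arm.snapshot('scene')[:,:,::-1]; cv2.imwrite('pics/top9.png',t); cv2.imwrite('pics/sc9.png',s); print(arm.current_clock())
a=cv2.resize(t[120:210,120:400],(780,251),interpolation=cv2.INTER_CUBIC); b=cv2.resize(s[110:310,180:400],(370,336)); c=cv2.resize(cv2.imread('pics/p1.png')[100:280,150:370],(410,336))
cv2.imwrite('pics/v6.png',np.vstack([a,np.hstack([b,c])]))
```

```text
q1 [633.1 -46.   83. ] [43.7 61.  45.9 61.1] 86.7
p0 [436.9 288.4  45. ] [44.6 62.3 45.9 61.8] 118.8
grip [0.24 0.16 0.46] [436.7 288.2  32.5] 0.4873184696251461 29.998982548713684 42.5833
grip still 0.4903599706946136 29.998817145824432
place [0.02 0.01 0.1 ] [-0.3  0.4 -1.4] 47.3333
50.7917
```

View pics/v6.png

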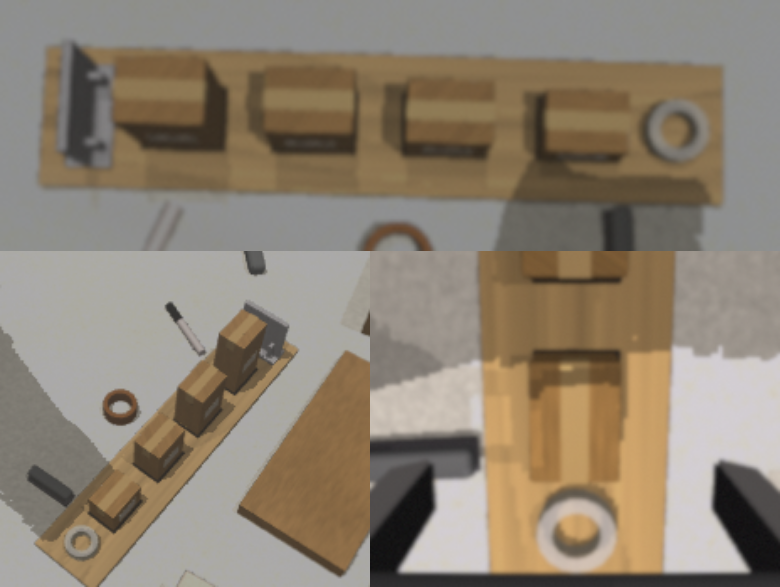

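All four stand upright in descending order from the stop, square to the row. In the top tile they are at x = 160, 308, 450 and 585. A last numeric check compares tops and mats in the same fixed cameras.

Run:
```python
from bench import arm
from h import *
T0=[(644.8,151),(639,51.6),(633.1,-47.9),(626.7,-149.9)]; S0=[(647.7,149.9),(641.4,50.4),(635.6,-49.1),(629.2,-151.8)]
for n,f,M in(('top','top9',T0),('scene','sc9',S0)):
  P=arm.camera_params(n); im=cv2.imread(f'pics/{f}.png')[...,::-1].copy()
  hsv=cv2.cvtColor(cv2.resize(im,None,fx=4,fy=4,interpolation=cv2.INTER_CUBIC),cv2.COLOR_RGB2HSV)
  for (x,y),h in zip(M,(133,108,83,58)):
    # expected corners of a centred carton top; report brightness-gradient edge offsets along each side normal
    r=R.from_euler('z',86.62-90,degrees=True); out=[]
    for d,half in(((1,0),23),((-1,0),23),((0,1),31),((0,-1),31)):
      d=np.array(d,float); t=np.array([-d[1],d[0]]); o=np.arange(-8,8.1,.5)
      prof=[]
      for s in np.linspace(-12,12,9):
        X=np.array([np.r_[d*(half+k)+t*s,0] for k in o]); X=r.apply(X)+[x,y,h]; u=project(P,X).astype('f')
        prof.append([cv2.getRectSubPix(im.astype('f').mean(2),(1,1),tuple(map(float,p)))[0,0] for p in u])
      g=np.abs(np.gradient(np.mean(prof,0))); out.append(round(float(o[g.argmax()]),1))
    print(n,h,out,'centre off',(out[0]-out[1])/2,(out[2]-out[3])/2)
```

```text
top 133 [5.5, 0.5, 0.0, 0.5] centre off 2.5 -0.25
top 108 [-0.5, 1.0, -1.0, 4.0] centre off -0.75 -2.5
top 83 [-0.5, 1.0, 0.0, 1.0] centre off -0.75 -0.5
top 58 [0.0, 7.5, 0.0, 8.0] centre off -3.75 -4.0
scene 133 [-2.5, 2.0, 1.0, -0.5] centre off -2.25 0.75
scene 108 [-1.5, 1.0, 1.0, -0.5] centre off -1.25 0.75
scene 83 [-2.5, 8.0, 0.0, -0.5] centre off -5.25 0.25
scene 58 [-2.0, 0.5, 1.5, -1.0] centre off -1.25 1.25
```

Ignoring outliers from shadow and wood edges, the cartons are within about 1 mm of centre, and the wrist views agree. Handing in.

Run:
```python
from bench import arm
print(arm.hand_in(),arm.current_clock())
```

```text
the job is handed in; nothing more can be done
the job is handed in; nothing more can be done
```

All four cartons stand upright and released, one per mat in descending height from the steel stop, square to the row and about 1 mm from mat centre by my image checks; handed in with the clock at about 51 s of the 106 s allowed.

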